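# Check the leather colour checker with its amber reference glass

### The arm

A 7-joint arm with a two-finger parallel gripper is mounted at the origin on the work surface. World frame = base frame: x ahead of the robot, y to its left, z up, the work surface at z = 0. Lengths are in mm, angles in rad, forces in N, time in s.
With the tool pointing down it reaches from about 425 to 950 mm from the base axis. Payload 4.7 kg.
Tool frame: the origin (TCP) lies midway between the tips of the shut fingers; the grasp point (between the pads) lies 19 mm behind it; z points along the fingers, y is the line along which they close (so a half turn about z gives the same grasp; the last joint's range is limited). The gripper opens to 85 mm and grips with 20 to 120 N. Pads are 22 mm wide; open, the fingers measure 114 mm over their backs; the gripper's body (76 mm by 85 mm) begins 54 mm behind the grasp point. The pads swing forward as they close: fully open they stand 13 mm farther back than shut.
Start: joints at [1.078, 0.469, -0.049, 1.532, 0.024, 1.141, -0.082], TCP at [302.008, -603.688, 231.335] pointing down, gripper open.
Joint ranges: [-2.59, 2.59], [-0.33, 1.99], [-1.39, 1.29], [0.1, 2.45], [-1.04, 4.18], [0.21, 1.99], [-2.66, 2.66]. Speed limits (rad/s): [2.57, 2.57, 3.14, 3.14, 3.14, 3.14, 3.14].

### API

Orientations are given as [roll, pitch, yaw] about the fixed x, y, z axes, in that order (R = Rz(yaw) Ry(pitch) Rx(roll)).
In Python, from bench import * gives the robot as it stands. The module is installed in compiled form; this text tells all that it offers.
- The arm moves only by the shell command python3 -m pendant 'ROWS'. ROWS is text: rows parted by semicolons, each of 5 numbers parted by spaces: the gripper command: -1 is fully open, 1 is shut, values between are in proportion, then the shift along the tool's x, y, z in units of 300 mm (1.0 is 300 mm), then the turn about the tool's z in units of 180 degrees (1.0 is 180 degrees). In form: claw dx dy dz turn; .... A call has 1 to 20 rows; each row is the pose to reach, as a shift and turn from the pose commanded when the call began, along the tool's axes at that moment, turning the shorter way round; what a row does not reach only later rows make up. A row lasts 1/10 s, in which the tool goes at most 50 mm and 8.59 degrees, less where a joint would pass 70% of its speed; a pose out of reach is approached as far as the arm can. A call with a number of a shift or a turn outside -1 to 1 is refused whole. A call with a gripper value outside its range is refused whole. The fingers move at their own pace and stop on an object; the grip force is fixed at half the most. Time passes only in rows, so rows that repeat a pose let the fingers close. It gives the time, the measured TCP pose, the force, the opening and the grip force at its end, in the units of the state.
- observe(): the state, without advancing time (a new reading comes with each control period).
- capture(name): name is "scene" or "top"; returns the picture (420x560x3 uint8, red, green, blue); there is no depth.
- calibration(name): a dict with "vfov" (degrees; the focal length in pixels is half the picture's height over the tangent of half this angle, whatever the lens; pixels are square), "cx", "cy" (the principal point, pixels), "pose" (4x4, takes a point from camera to world coordinates). Camera axes: x right, y down, z forward; pixel columns grow to the right and rows downward; lengths in mm; the calibration is good to about 2 mm. A picture is of the moment at which its call begins. calibration takes no time and is no camera call.
- finish_job(): hands the job in; it is judged then, once.
The state is a dict: "time_s": time; "joint_positions": joint angles; "joint_velocities": joint speeds; "tau": joint torques, N m; "eef_pos": TCP position; "eef_rot": TCP orientation; "wrist_force": force on the tool from outside, world axes, zero at the start; "torque": the same for the moment, N m; "width": finger opening in mm; "finger_force": force on a finger pad.
Only numpy, scipy, OpenCV 4.12 (cv2) and the standard library are available. Lean on these libraries where they do the work, as an engineer would, in place of code of your own. Each camera call takes 0.05 s, during which the arm holds its last target. There are 200 camera calls.

### The job

First slide the red shutter of the colour checker fully open by its black tab. Then pick up the amber reference glass, touching it only on its two white frosted faces, and hold it upright in the light path, free of the checker, with the middle of its amber window centred between the two lenses and its polished faces squarely facing them. Finish while still holding it there; do not knock the glass over, and leave the green glass, the hammer and the jar alone.

Things in the scene. Friction and masses are not known exactly. Their poses are not given: they have to be found in the camera images.
- checker: Colour checker, fixed: dark base plate 20 mm thick (x -60 to 90, y -130 to 130 mm), two box heads on it (x -50 to 80 mm, tops 125 mm above the bench): grey lamp head y -115 to -45, yellow lens on its inner face; white receiver head y 45 to 115, dark lens. 90 mm gap between, open above. Origin on the bench under the gap's middle, in line with the lenses. Light runs along y, 90 mm up; z up.
- light_path (a point): Middle of the light path: midway between the two lenses (24 mm across), 90 mm above the bench. Axes as the checker's: y along the light, z up.
- shutter (a joint): Red sliding shutter on the lamp head: 0 = closed (plate over the lamp's lens), 0.040 m = end stop, fully open; slides along the checker's +x and stays where it is left (friction 1.5 N).
- shutter_tab (a point): Middle of the top of the shutter's black tab, a block 14 (x) x 30 (y) x 34 mm on a red slide 5 mm thick on the grey lamp head; tab top 164 mm above the bench, slide top 130 mm. The red plate, 3 mm thick, hangs before the lamp head's inner face, leaving 84 mm of gap there. Axes as the checker's: +x is the way it opens.
- amber: Loose solid glass block, upright on the bench, 30 (x) x 24 (y) x 70 mm tall, about 130 g. Faces at +y and -y: white, frosted, 24 mm apart. Faces at +x and -x: polished, amber in the lower 40 mm (the window), black lacquer above it; the top is bare amber. Origin: centre of its underside; z up. Alike either way round. Best gripped in its upper half.
- amber_window (a point): Middle of the amber window, inside the glass: on its centre line, 20 mm above its underside. Axes as the glass's.
- amber_polished: The glass's polished middle part, 30 (x) x 16 (y) x 70 mm: its polished +x and -x faces, its top and underside. Not to be touched by the gripper. Origin and axes as the glass's.
- amber_frost_a: White frosted face of the amber glass on its +y side, 28 x 70 mm, outer face 12 mm from the centre line. Origin and axes as the glass's.
- amber_frost_b: White frosted face of the amber glass on its -y side, 28 x 70 mm, outer face 12 mm from the centre line. Origin and axes as the glass's.
- green: Bystander: a green reference glass of the same shape and size, standing on the bench. Origin: centre of its underside.
- hammer: Bystander: hammer 220 mm long lying on the bench beyond the glasses. Origin: middle of its length, on the bench; x along it.
- jar: Bystander: small glass jar with a brass lid, 50 mm across, 60 mm tall, standing on the bench. Origin: centre of its underside.
Things that resemble listed ones, but are neither listed nor needed, are in the scene too. Leave any purple look-alike of the amber alone.

How it is judged:
By the outcome, as a careful person would: the job done as asked, in the order asked, and still so for the second after the job is handed in, while the arm keeps its last pose, push and grip.
It also fails if it takes over 54 s, if anything falls off the work surface, if the arm or the gripper's body presses on something with over 40 N, if the wrist force passes 120 N, or if a joint passes its speed limit or range.

## Working session

There is one attempt and no reset: what is moved stays moved. The work goes in short steps, Python scripts to look and compute and a shell command to move; the robot and the scene stay as the last step left them, time stands still between calls to the robot, and variables do not carry over. Pictures are saved under pics/ and viewed, at most 10 in all, crops included, and the job is handed in when it is done.

```bash
mkdir -p pics
cat > h.py <<'E'
from bench import *
import numpy as np, cv2
def save(n,im): cv2.imwrite('pics/'+n,im[:,:,::-1])
def foc(c): return 210/np.tan(np.radians(c['vfov'])/2)
def ray(name,u,v):
    c=calibration(name);P=np.array(c['pose']);f=foc(c)
    d=P[:3,:3]@np.array([(u-c['cx'])/f,(v-c['cy'])/f,1]);return P[:3,3],d
def onz(name,u,v,z):
    o,d=ray(name,u,v);return o+d*(z-o[2])/d[2]
def proj(name,p):
    c=calibration(name);P=np.array(c['pose']);q=P[:3,:3].T@(np.array(p)-P[:3,3]);f=foc(c)
    return f*q[0]/q[2]+c['cx'],f*q[1]/q[2]+c['cy']
E
python3 - <<'E'
from h import *
for n in('scene','top'):
    save(n+'0.png',capture(n)); c=calibration(n);print(n,c)
s=observe();print(s)
E
```

```text
scene {'vfov': 55.94867715296761, 'cx': 286.52734037288695, 'cy': 213.1941296751621, 'pose': array([[ 8.63475619e-01,  2.62526348e-01, -4.30685235e-01,
         9.37549842e+02],
       [ 5.04389523e-01, -4.47676952e-01,  7.38360722e-01,
        -6.91936230e+02],
       [ 1.03129074e-03, -8.54789601e-01, -5.18973673e-01,
         5.71418868e+02],
       [ 0.00000000e+00,  0.00000000e+00,  0.00000000e+00,
         1.00000000e+00]])}
top {'vfov': 51.20699126779675, 'cx': 281.6076022437873, 'cy': 209.90417563673353, 'pose': array([[ 2.96389228e-02, -9.98855505e-01,  3.75394993e-02,
         5.51879175e+02],
       [-9.99116846e-01, -3.07239061e-02, -2.86630270e-02,
        -5.64830699e+01],
       [ 2.97835824e-02, -3.66568049e-02, -9.98883986e-01,
         1.14646615e+03],
       [ 0.00000000e+00,  0.00000000e+00,  0.00000000e+00,
         1.00000000e+00]])}
{'time_s': 0.1, 'joint_positions': array([ 1.0780859 ,  0.46936578, -0.04858941,  1.53358271,  0.0240944 ,
        1.14104721, -0.08230998]), 'joint_velocities': array([ 0.0011779 , -0.00169748,  0.00011314, -0.00231696, -0.00106118,
        0.00162899,  0.00016945]), 'tau': array([ 4.42214314e-04, -5.11520040e+01, -4.70841432e-02, -2.38391340e+01,
        1.08063250e-02,  4.43288824e-03, -2.11962833e-05]), 'eef_pos': array([ 301.73368753, -603.19815593,  230.35951083]), 'eef_rot': array([-3.13977607e+00,  6.33181636e-05,  4.63822412e-01]), 'wrist_force': array([ 0.72015921, -0.41460673,  0.0399932 ]), 'torque': array([0.00345219, 0.04145915, 0.02542126]), 'finger_force': 0.0, 'width': 85.32469310492004}
```

View pics/scene0.png

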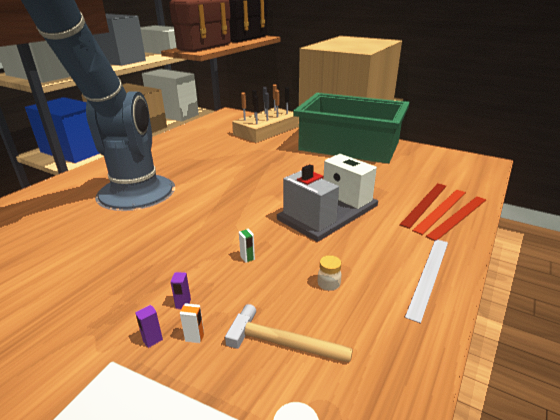

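View pics/top0.png

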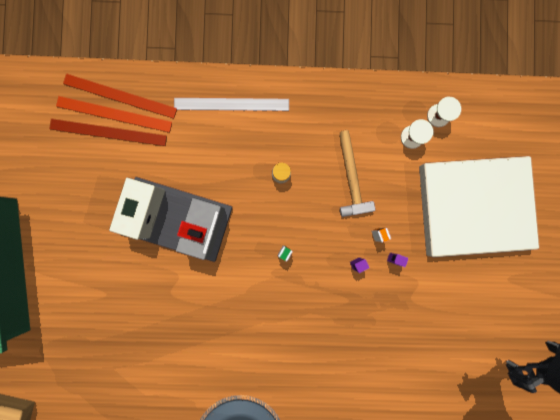

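Top view: checker lamp head at about (203,225), receiver (137,208), red shutter with black tab (195,233), green glass (286,254), jar (282,172), hammer (355,180). Candidates for the amber glass: the orange and white block at top (383,235) / scene (192,323), and the purple blocks at top (360,265) and (398,260). Only the orange-topped block with white sides fits the description. I'll check it in an enlarged crop.

Run:
```python
from h import *
t=capture('top');s=capture('scene')
r=lambda im,x,y,w,h:cv2.resize(im[y:y+h,x:x+w],(400,300),interpolation=cv2.INTER_CUBIC)
save('crop1.png',np.vstack([np.hstack([r(t,343,212,80,60),r(s,130,265,100,75)]),np.hstack([r(t,103,160,140,105),r(s,270,145,120,90)])]))
hsv=cv2.cvtColor(t,cv2.COLOR_RGB2HSV)
# amber top blob
x0,y0=372,224;c=t[y0:y0+24,x0:x0+24]
for row in c[::2,::2]: print(' '.join('%02x%02x%02x'%tuple(p) for p in row))
```

```text
ba7437 ba7337 b97336 b97236 b87236 b87135 b87237 b97136 ba7238 bb7437 ba7337 bb7437
c27738 c3793a c27839 c07739 c17839 c1773a c17839 c1783a c17839 c1773a c17738 c07738
bc7537 b77034 a56127 8d4e1c 7d4e26 884f20 d3741f ddc5b9 c98147 c67a3a c67a3a c57a3a
a8734a 825d47 7b5944 775e4f d26f07 ed7e00 f18200 efd3bc d39c7a c87c3a c87c3b c77b3a
7d6959 6a6660 6a665f c8c5c6 f1a068 f18300 f18200 f1a872 e3cab7 cc803f cc7e3b cc7e3c
7f5d43 696660 696660 898885 edded5 f18500 f18200 f18a1c ede6e4 c18255 bb7437 bb7336
7e512d 69645d 696660 6e6b66 e5e3e4 f19441 f18200 f18300 f0d4bf d4aa91 bf7739 c07739
a56630 6b6157 696660 696660 b3b2b3 f0bd96 f18300 f18300 f19141 e2bca0 cb7e3d ca7d3b
c77b3b 785437 6b645c 6a655e 7c7975 eadeda ef8400 ea8309 de8332 d58545 d2823f d1823f
c27839 875328 754a27 744c2d 745238 967b6a ba7133 c57938 c47a3a c47a39 c37a39 c47a39
cb7d3b 935a2b 7b4b24 7b4c25 7a4b24 7a4c24 875327 c97b3b c97c3b c87b3a c77b39 c77b3a
cc7d3c c67a3a 7e4e25 7c4c25 7c4c25 7c4d25 875328 cd7e3b ce7f3c ce803b d0813c d0823d
```

View pics/crop1.png

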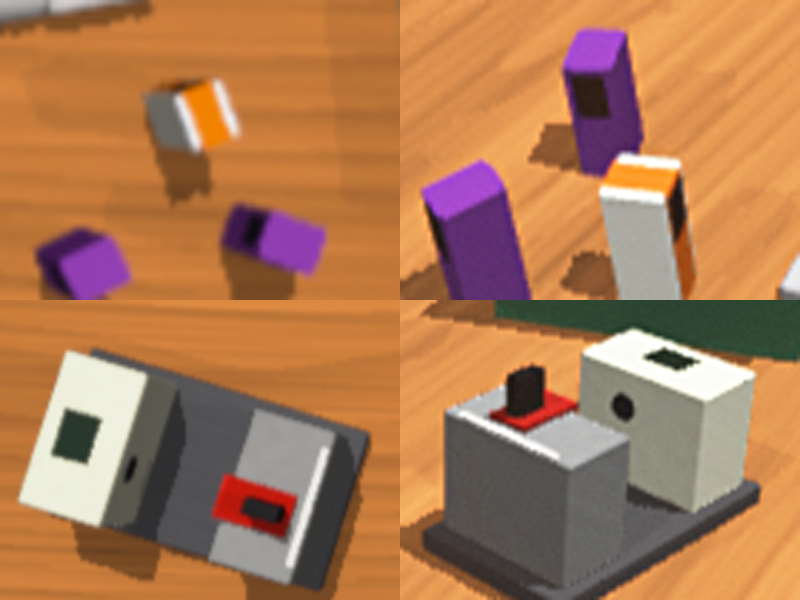

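The crop confirms the amber glass at top (384,235): orange top between white frosted strips, polished face amber below and black above. The purple ones are plain look-alikes. Next I measure it and the checker.

```bash
cat >> h.py <<'E'
def big(m):
    cs,_=cv2.findContours(m.astype(np.uint8),cv2.RETR_EXTERNAL,cv2.CHAIN_APPROX_NONE)
    return max(cs,key=cv2.contourArea)
def win(m,x,y,w,h):
    k=np.zeros(m.shape,bool);k[y:y+h,x:x+w]=1;return m&k
def rect(name,m,z):
    c=big(m)[:,0,:].astype(float)
    p=np.array([onz(name,u,v,z)[:2] for u,v in c]).astype(np.float32)
    return cv2.minAreaRect(p)
def q(r):
    (x,y),(w,h),a=r;return f'c=({x:.1f},{y:.1f}) {w:.1f}x{h:.1f} ang={a:.1f}'
E
python3 - <<'E'
from h import *
t=capture('top').astype(int);s=capture('scene').astype(int)
R,G,B=t[...,0],t[...,1],t[...,2]
# amber top incl. white strips: bright, not bench
m=win(((R>225)&(G>100)&((B<150)|(B>150))),374,222,24,26); print('amber top',q(rect('top',m,70)))
o=win((R>225)&(B<60),374,222,24,26); print('orange',q(rect('top',o,70)))
m=win((t.min(2)>200),105,170,75,75); print('receiver',q(rect('top',m,125)))
m=win((R>140)&(abs(R-G)<15)&(abs(R-B)<15),170,190,65,75); print('lamp',q(rect('top',m,125)), m.sum())
m=win((R>140)&(G<60),170,210,45,40); print('red',q(rect('top',m,130)))
m=win((t.max(2)<60),180,222,30,22); print('tab',q(rect('top',m,164)),m.sum())
m=win((t.max(2)<70)&0==0,0,0,1,1)
R,G,B=s[...,0],s[...,1],s[...,2]
m=win((s.max(2)<45),298,162,18,25);c=big(m)[:,0];print('tab scene bbox',c.min(0),c.max(0))
i=c[:,1].argsort();print(c[i[:6]].tolist())
m=win((R>225)&(B<60),180,300,25,20);c=big(m)[:,0];print('amber scene',q(rect('scene',m,70)),c.min(0),c.max(0))
m=win((s.min(2)>200),320,150,60,40);print('recv scene',q(rect('scene',m,125)))
E
```

```text
amber top c=(538.4,-343.0) 28.1x22.1 ang=19.9
orange c=(538.3,-342.7) 28.5x11.5 ang=24.7
receiver c=(584.2,261.4) 65.2x125.3 ang=74.7
lamp c=(541.8,106.6) 67.2x126.0 ang=74.6 1144
red c=(533.3,120.7) 61.0x34.8 ang=73.2
tab c=(530.4,107.0) 29.6x12.5 ang=75.7 75
tab scene bbox [302 165] [312 179]
[[309, 165], [308, 166], [306, 166], [312, 166], [311, 166], [310, 166]]
amber scene c=(538.1,-342.4) 28.7x10.1 ang=19.7 [181 306] [198 312]
recv scene c=(583.6,257.9) 69.4x131.7 ang=74.4
```

```bash
cat >> h.py <<'E'
YC=np.radians(-15.3);O=np.array([548.5,188.0]);XC=np.array([np.cos(YC),np.sin(YC)]);YCV=np.array([-np.sin(YC),np.cos(YC)])
def chk(x,y): return O+x*XC+y*YCV
def go(tx,ty,tz,yawdeg):
    s=observe();p=s['eef_pos'];y=s['eef_rot'][2]
    d=np.array([tx,ty,tz])-p
    v=[d[0]*np.cos(y)+d[1]*np.sin(y),d[0]*np.sin(y)-d[1]*np.cos(y),-d[2]]
    t=-(np.radians(yawdeg)-y)
    print('t',s['time_s'],'pos',p.round(1),s['eef_rot'].round(3),'F',s['wrist_force'].round(1),'w',round(s['width'],1))
    print('row',(np.array(v)/300).round(4),'turn',round(t/np.pi,4))
E
python3 -c "
from h import *
go(*chk(-36,-82),231,74.7)"
```

```text
t 0.3 pos [ 301.9 -603.5  230.9] [-3.141 -0.     0.464] F [ 0.3 -0.5  0.8] w 85.5
row [ 1.6437e+00 -1.8684e+00 -2.0000e-04] turn -0.2674
```

```bash
python3 -m pendant '1 0.85 -0.97 0 0;1 0.85 -0.97 0 0;1 0.85 -0.97 0 0;1 0.85 -0.97 0 0;1 0.85 -0.97 0 0;1 0.85 -0.97 0 0;1 0.85 -0.97 0 0;1 0.85 -0.97 0 0;1 0.85 -0.97 0 0;1 0.85 -0.97 0 0'; python3 -c "
from h import *
go(*chk(-36,-82),231,74.7)"
```

```text
time_s: 1.3
eef_pos: [400.1, -229.0, 231.6]
eef_rot: [3.141, -0.0, 0.466]
wrist_force: [0.4, -1.4, -0.2]
width: 0.2
finger_force: 0.0
t 1.3 pos [ 400.1 -229.   231.6] [ 3.141 -0.     0.466] F [ 0.4 -1.4 -0.2] w 0.2
row [ 0.7942 -0.8969  0.002 ] turn -0.2667
```

```bash
python3 -m pendant '1 0.795 -0.897 0 -0.267;1 0.795 -0.897 0 -0.267;1 0.795 -0.897 0 -0.267;1 0.795 -0.897 0 -0.267;1 0.795 -0.897 0 -0.267;1 0.795 -0.897 0 -0.267;1 0.795 -0.897 0 -0.267;1 0.795 -0.897 0 -0.267;1 0.795 -0.897 0 -0.267;1 0.795 -0.897 0 -0.267;1 0.795 -0.897 0 -0.267'; python3 -c "
from h import *
go(*chk(-36,-82),143,74.7)"
```

```text
time_s: 2.4
eef_pos: [492.9, 115.2, 231.0]
eef_rot: [-3.141, 0.002, 1.298]
wrist_force: [-0.1, -0.2, 0.4]
width: -0.3
finger_force: 0.0
t 2.4 pos [492.9 115.2 231. ] [-3.141e+00  2.000e-03  1.298e+00] F [-0.1 -0.2  0.4] w -0.3
row [ 0.0096 -0.0055  0.2933] turn -0.0018
```

```bash
python3 -m pendant '1 0.01 -0.005 0.1 -0.002;1 0.01 -0.005 0.2 -0.002;1 0.01 -0.005 0.293 -0.002;1 0.01 -0.005 0.293 -0.002'
python3 - <<'E'
from h import *
go(*chk(-36,-82),143,74.7)
t=capture('top');s=capture('scene')
r=lambda im,x,y,w,h:cv2.resize(im[y:y+h,x:x+w],(400,300),interpolation=cv2.INTER_CUBIC)
save('crop2.png',np.hstack([r(t,123,175,120,90),r(s,260,110,120,90)]))
E
```

```text
time_s: 2.8
eef_pos: [489.6, 118.2, 140.3]
eef_rot: [-3.135, 0.005, 1.306]
wrist_force: [-0.2, 0.0, 0.5]
width: 0.1
finger_force: 0.0
t 2.8 pos [489.6 118.2 140.3] [-3.135  0.005  1.306] F [-0.2  0.   0.5] w 0.1
row [ 0.0028  0.0079 -0.009 ] turn 0.0007
```

View pics/crop2.png

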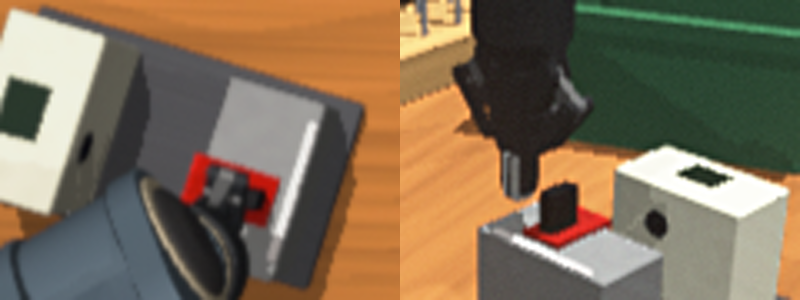

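Fingers stand behind the tab, in line with it. Pushing along +x in steps.

```bash
python3 -m pendant '1 0 0.02 -0.018 0;1 0 0.05 -0.018 0;1 0 0.08 -0.018 0;1 0 0.1 -0.018 0;1 0 0.12 -0.018 0;1 0 0.14 -0.018 0;1 0 0.16 -0.018 0;1 0 0.175 -0.018 0;1 0 0.175 -0.018 0'
python3 - <<'E'
from h import *
p=observe()['eef_pos'];print('xc,yc',(p[:2]-O)@XC,(p[:2]-O)@YCV)
go(*chk(30,-82),146,74.7)
t=capture('top').astype(int)
R,G=t[...,0],t[...,1]
m=win((R>140)&(G<60),170,190,60,60); print('red',q(rect('top',m,130)))
E
```

```text
time_s: 3.8
eef_pos: [543.7, 107.4, 148.7]
eef_rot: [3.141, -0.0, 1.308]
wrist_force: [1.2, -0.7, -0.3]
width: 0.4
finger_force: 0.0
xc,yc 16.639757566594678 -78.97815738081387
t 3.8 pos [543.7 107.4 148.7] [ 3.141 -0.     1.308] F [ 1.2 -0.7 -0.3] w 0.4
row [-0.0103  0.0445  0.0089] turn 0.0015
red c=(568.9,89.8) 21.7x16.5 ang=65.5
```

```bash
python3 -m pendant '1 0 0.01 0 0;1 0 0.02 0 0;1 0 0.03 0 0;1 0 0.04 0 0;1 0 0.04 0 0'; python3 -m pendant '1 0 0.01 0 0;1 0 0.02 0 0;1 0 0.02 0 0';python3 - <<'E'
from h import *
p=observe()['eef_pos'];print('xc,yc',(p[:2]-O)@XC,(p[:2]-O)@YCV)
E
```

```text
time_s: 4.35
eef_pos: [547.4, 106.3, 148.4]
eef_rot: [-3.127, 0.005, 1.311]
wrist_force: [-19.2, 1.8, 13.3]
width: -0.2
finger_force: 9.5
time_s: 4.65
eef_pos: [547.7, 106.2, 148.3]
eef_rot: [-3.117, 0.009, 1.313]
wrist_force: [-31.7, 3.6, 22.8]
width: -0.1
finger_force: 16.3
xc,yc 20.83976270437404 -79.14301970988907
```

Hit a hard stop. I back off and check.

```bash
python3 -m pendant '1 0 -0.05 0 0;1 0 -0.12 0 0;1 0 -0.15 -0.1 0;1 0 -0.15 -0.25 0;1 -0.15 -0.4 -0.3 0;1 -0.3 -0.5 -0.3 0;1 -0.5 -0.5 -0.3 0;1 -0.6 -0.5 -0.3 0;1 -0.7 -0.5 -0.3 0;-1 -0.7 -0.5 -0.3 0;-1 -0.7 -0.5 -0.3 0'
python3 - <<'E'
from h import *
t=capture('top').astype(int);s=capture('scene')
R,G=t[...,0],t[...,1]
m=win((R>140)&(G<60),170,190,60,60);r=rect('top',m,130); print('red',q(r))
m=win((t.max(2)<60),180,195,30,50);r=rect('top',m,164); print('tab',q(r),m.sum(),(np.array(r[0])-O)@XC)
r=lambda im,x,y,w,h:cv2.resize(im[y:y+h,x:x+w],(400,300),interpolation=cv2.INTER_CUBIC)
save('crop3.png',np.hstack([r(t.astype(np.uint8),123,175,120,90),r(s,260,140,120,90)]))
go(538.3,-342.8,150,20.5)
E
```

```text
time_s: 5.75
eef_pos: [361.1, -61.9, 239.2]
eef_rot: [3.14, 0.0, 1.306]
wrist_force: [0.8, 0.7, 0.2]
width: 28.2
finger_force: 0.0
red c=(568.6,110.8) 60.5x34.2 ang=73.3
tab c=(564.8,97.3) 30.2x11.3 ang=75.7 69 39.65010090670077
t 5.85 pos [361.7 -60.1 239.1] [ 3.141 -0.     1.311] F [0.3 1.3 0.3] w 43.2
row [-0.7593  0.8112  0.2969] turn 0.3033
```

View pics/crop3.png

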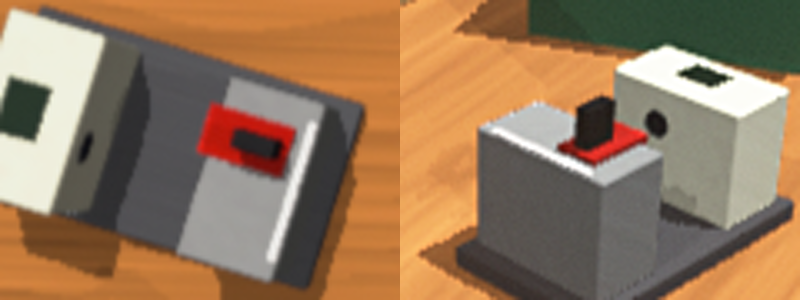

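The shutter's tab now stands at x≈39.7 mm in the checker frame, against the stop: fully open. On to the amber glass.

```bash
python3 -m pendant '-0.4 -0.76 0.811 0.2 0.303;-0.4 -0.76 0.811 0.2 0.303;-0.4 -0.76 0.811 0.2 0.303;-0.4 -0.76 0.811 0.2 0.303;-0.4 -0.76 0.811 0.2 0.303;-0.4 -0.76 0.811 0.2 0.303;-0.4 -0.76 0.811 0.2 0.303;-0.4 -0.76 0.811 0.2 0.303;-0.4 -0.76 0.811 0.2 0.303;-0.4 -0.76 0.811 0.2 0.303;-0.4 -0.76 0.811 0.2 0.303'; python3 -c "
from h import *
go(538.3,-342.8,120,20.5)"
```

```text
time_s: 6.95
eef_pos: [537.4, -342.2, 179.3]
eef_rot: [-3.141, -0.001, 0.36]
wrist_force: [1.0, 0.6, 0.1]
width: 59.6
finger_force: 0.0
t 6.95 pos [ 537.4 -342.2  179.3] [-3.141e+00 -1.000e-03  3.600e-01] F [1.  0.6 0.1] w 59.6
row [0.0022 0.0028 0.1977] turn 0.0006
```

```bash
python3 -m pendant '-0.4 0.002 0.003 0.1 0;-0.4 0.002 0.003 0.2 0;-0.4 0.002 0.003 0.31 0;-0.4 0.002 0.003 0.31 0'
python3 - <<'E'
from h import *
go(538.3,-342.8,37,20.5)
t=capture('top');s=capture('scene')
r=lambda im,x,y,w,h:cv2.resize(im[y:y+h,x:x+w],(400,300),interpolation=cv2.INTER_CUBIC)
save('crop4.png',np.hstack([r(t,343,200,100,75),r(s,140,250,120,90)]))
E
```

```text
time_s: 7.35
eef_pos: [534.8, -342.2, 82.2]
eef_rot: [-3.135, 0.005, 0.359]
wrist_force: [-1.0, 0.4, -0.1]
width: 60.0
finger_force: 0.0
t 7.35 pos [ 534.8 -342.2   82.2] [-3.135  0.005  0.359] F [-1.   0.4 -0.1] w 60.0
row [0.0101 0.006  0.1506] turn 0.0002
```

View pics/crop4.png

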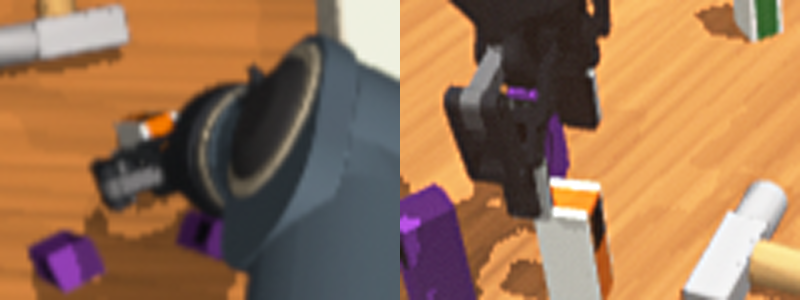

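Run:
```python
from h import *
s=observe();p=s['eef_pos'];y=s['eef_rot'][2];print(p,s['eef_rot'])
tx=np.array([np.cos(y),np.sin(y),0]);ty=np.array([np.sin(y),-np.cos(y),0])
def c(q): u,v=proj('scene',q);return round(400+(u-140)*3.333),round((v-250)*3.333)
z=np.array([0,0,8])
for k in(30,-30):
  print('tip',k,[c(p+z+ty*(k)+tx*j) for j in(-11,11)],[c(p+z+ty*(k+np.sign(k)*14)+tx*j) for j in(-11,11)])
print('glass',c([538.3,-342.8,70]),'tcp',c(p))
```

```text
[ 538.10398139 -344.21931582   86.63717174] [ 3.14157390e+00 -3.82352060e-04  3.57947955e-01]
tip 30 [(513, 203), (555, 209)] [(501, 224), (544, 230)]
tip -30 [(559, 122), (598, 127)] [(569, 105), (607, 110)]
glass (565, 197) tcp (559, 175)
```

```bash
python3 -m pendant '-0.4 0.002 -0.004 0.06 0;-0.4 0.002 -0.004 0.12 0;-0.4 0.002 -0.004 0.165 0;-0.4 0.002 -0.004 0.165 0;-0.4 0.002 -0.004 0.165 0;0 0.002 -0.004 0.165 0;1 0.002 -0.004 0.165 0;1 0.002 -0.004 0.165 0;1 0.002 -0.004 0.165 0;1 0.002 -0.004 0.165 0;1 0.002 -0.004 0.165 0;1 0.002 -0.004 0.165 0'; python3 -c "
from h import *
go(538.3,-342.8,37,20.5)"
```

```text
time_s: 8.65
eef_pos: [538.8, -343.9, 37.4]
eef_rot: [3.14, -0.001, 0.357]
wrist_force: [-0.1, 0.1, 5.4]
width: 23.0
finger_force: 59.2
t 8.65 pos [ 538.8 -343.9   37.4] [ 3.14e+00 -1.00e-03  3.57e-01] F [-0.1  0.1  5.4] w 23.0
row [-0.0002 -0.0039  0.0014] turn -0.0003
```

```bash
python3 -m pendant '1 0 0 -0.05 0;1 0 0 -0.15 0;1 0 0 -0.3 0;1 0 0 -0.45 0;1 0 0 -0.6 0;1 0 0 -0.68 0;1 0 0 -0.68 0'
python3 - <<'E'
from h import *
go(*chk(0,0),240,74.7)
E
```

```text
time_s: 9.35
eef_pos: [539.8, -344.4, 245.6]
eef_rot: [3.135, -0.006, 0.357]
wrist_force: [-0.2, -0.7, -1.2]
width: 23.2
finger_force: 58.6
t 9.35 pos [ 539.8 -344.4  245.6] [ 3.135 -0.006  0.357] F [-0.2 -0.7 -1.2] w 23.2
row [ 0.6472 -1.6527  0.0187] turn -0.3014
```

```bash
python3 -m pendant '1 0.04 -0.1 0 0;1 0.08 -0.21 0 0;1 0.13 -0.33 0 0;1 0.18 -0.45 0 0;1 0.22 -0.57 0 0;1 0.26 -0.68 0 0;1 0.3 -0.77 0 0;1 0.32 -0.82 0 0'
python3 - <<'E'
from h import *
go(*chk(0,0),240,74.7)
E
```

```text
time_s: 10.15
eef_pos: [540.7, -75.9, 238.9]
eef_rot: [-3.139, 0.002, 0.361]
wrist_force: [-0.5, 0.2, -0.7]
width: 23.0
finger_force: 58.8
t 10.15 pos [540.7 -75.9 238.9] [-3.139e+00  2.000e-03  3.610e-01] F [-0.5  0.2 -0.7] w 23.0
row [ 0.3352 -0.8136 -0.0036] turn -0.3
```

```bash
python3 -m pendant '1 0.04 -0.1 0 -0.03;1 0.08 -0.2 0 -0.07;1 0.13 -0.32 0 -0.11;1 0.18 -0.44 0 -0.15;1 0.22 -0.55 0 -0.19;1 0.26 -0.65 0 -0.23;1 0.3 -0.74 0 -0.27;1 0.32 -0.79 0 -0.3;1 0.33 -0.81 0 -0.3;1 0.33 -0.81 0 -0.3;1 0.33 -0.81 0 -0.3'
python3 - <<'E'
from h import *
go(*chk(0,0),240,74.7)
t=capture('top');s=capture('scene')
r=lambda im,x,y,w,h:cv2.resize(im[y:y+h,x:x+w],(400,300),interpolation=cv2.INTER_CUBIC)
save('crop5.png',np.hstack([r(t,123,165,120,90),r(s,260,100,140,105)]))
E
```

```text
time_s: 11.25
eef_pos: [549.7, 181.2, 239.6]
eef_rot: [-3.141, 0.002, 1.297]
wrist_force: [0.2, -0.7, -1.8]
width: 23.5
finger_force: 58.7
t 11.25 pos [549.7 181.2 239.6] [-3.141e+00  2.000e-03  1.297e+00] F [ 0.2 -0.7 -1.8] w 23.5
row [ 0.0208 -0.0099 -0.0015] turn -0.0023
```

View pics/crop5.png

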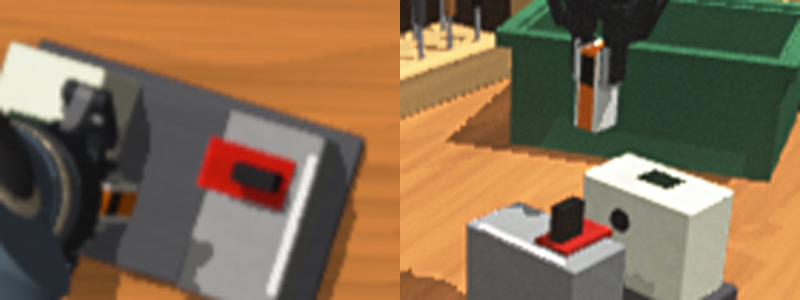

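```bash
python3 -m pendant '1 0.01 -0.005 0 -0.002;1 0.01 -0.005 0 -0.002;1 0.01 -0.005 0 -0.002'
python3 - <<'E'
from h import *
go(*chk(0,0),180,74.7)
E
```

```text
time_s: 11.65
eef_pos: [549.2, 186.0, 240.4]
eef_rot: [3.141, 0.0, 1.305]
wrist_force: [-0.2, 0.6, -1.3]
width: 23.7
finger_force: 58.7
t 11.65 pos [549.2 186.  240.4] [3.141 0.    1.305] F [-0.2  0.6 -1.3] w 23.7
row [ 0.0058 -0.0038  0.2014] turn 0.0005
```

Lower to just above the light path height.

```bash
python3 -m pendant '1 0.006 -0.004 0.05 0;1 0.006 -0.004 0.12 0;1 0.006 -0.004 0.2 0;1 0.006 -0.004 0.28 0;1 0.006 -0.004 0.35 0;1 0.006 -0.004 0.41 0;1 0.006 -0.004 0.44 0;1 0.006 -0.004 0.44 0;1 0.006 -0.004 0.44 0;1 0.006 -0.004 0.44 0'
python3 - <<'E'
from h import *
go(*chk(0,0),107.5,74.7)
t=capture('top');s=capture('scene')
r=lambda im,x,y,w,h:cv2.resize(im[y:y+h,x:x+w],(400,300),interpolation=cv2.INTER_CUBIC)
save('crop6.png',np.vstack([np.hstack([r(t,123,165,120,90),r(s,260,120,120,90)])]))
save('full_t.png',t);save('full_s.png',s)
E
```

```text
time_s: 12.65
eef_pos: [549.2, 188.6, 109.3]
eef_rot: [3.14, -0.001, 1.306]
wrist_force: [0.4, -0.5, -0.4]
width: 23.2
finger_force: 58.7
t 12.65 pos [549.2 188.6 109.3] [ 3.140e+00 -1.000e-03  1.306e+00] F [ 0.4 -0.5 -0.4] w 23.2
row [-0.0025 -0.0016  0.006 ] turn 0.0006
```

View pics/crop6.png

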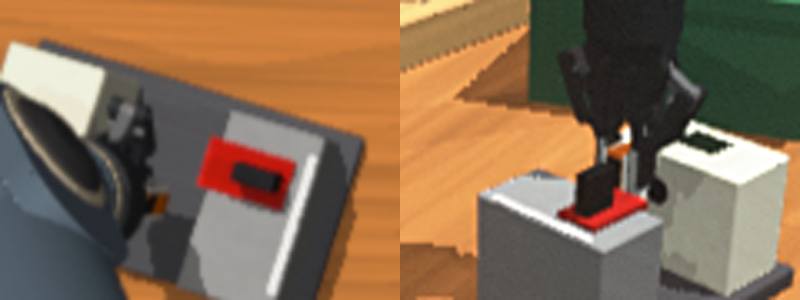

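Run:
```python
from h import *
def on(name,u,v,yc):
    o,d=ray(name,u,v);n=np.r_[YCV,0];k=(yc-(np.r_[-O,0]+o)@n)/(d@n);p=o+k*d;return ((p[:2]-O)@XC).round(1),p[2].round(1)
s=cv2.imread('pics/scene0.png')[:,:,::-1].astype(int);t=cv2.imread('pics/top0.png')[:,:,::-1].astype(int)
m=win(s.max(2)<80,328,170,14,16);M=cv2.moments(m.astype(np.uint8),True);print('scene lens x,z',on('scene',M['m10']/M['m00'],M['m01']/M['m00'],45),m.sum())
m=win(t.max(2)<50,144,212,12,14);M=cv2.moments(m.astype(np.uint8),True);print('top lens x,z',on('top',M['m10']/M['m00'],M['m01']/M['m00'],45),m.sum())
# scene: receiver & lamp top corners expected vs picture
for n,(x,y) in dict(Rin_front=(-50,45),Rin_far=(80,45),Lin_front=(-50,-45),Lin_far=(80,-45),Rout_far=(80,115),Lout_f=(-50,-115),Lout_far=(80,-115)).items():
    print(n,np.round(proj('scene',[*chk(x,y),125]),1),np.round(proj('top',[*chk(x,y),125]),1))
im=np.dstack([s[145:235,270:390]]*1).astype(np.uint8);im=cv2.resize(im,(800,600),interpolation=cv2.INTER_CUBIC)
for x,y in((-50,45),(80,45),(80,115),(-50,115),(-50,-45),(80,-45),(80,-115),(-50,-115)):
    u,v=proj('scene',[*chk(x,y),125]);cv2.drawMarker(im,(int((u+.5-270)*6.667),int((v+.5-145)*6.667)),(0,255,255),0,14)
save('chk.png',im)
```

```text
scene lens x,z (np.float64(-1.7), np.float64(89.9)) 39
top lens x,z (np.float64(-0.9), np.float64(82.3)) 22
Rin_front [323.9 159.8] [137.4 239.4]
Rin_far [361.8 174.3] [154.6 185.6]
Lin_front [301.7 169.3] [174.9 250.7]
Lin_far [339.9 185.4] [191.9 197. ]
Rout_far [377.4 166.4] [125.5 176.7]
Lout_f [282.7 177.5] [204.  259.6]
Lout_far [321.  194.9] [220.7 205.9]
```

View pics/chk.png

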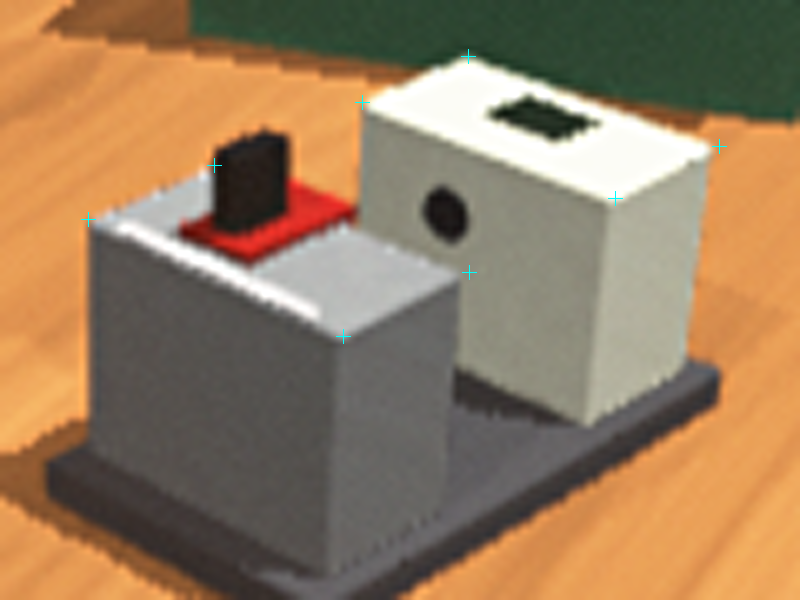

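Picture shows predicted corners (markers) on the real head corners within about 1 px, and the lens at x≈-1, z 90. One small final trim.

```bash
python3 -m pendant '1 -0.002 -0.004 0.006 0;1 -0.002 -0.004 0.006 0;1 -0.002 -0.004 0.006 0;1 -0.002 -0.004 0.006 0;1 -0.002 -0.004 0.006 0;1 -0.002 -0.004 0.006 0'
python3 - <<'E'
from h import *
go(*chk(-1,0),107.5,74.7)
t=capture('top');s=capture('scene')
for n,im in(('top',t),('scene',s)):
    im=im.astype(int);x,y=map(int,proj(n,[*chk(-1,0),140]))
    m=win((im[...,0]>150)&(im[...,2]<60)&(im[...,1]>60),x-12,y-12,24,24)
    if m.any(): c=big(m)[:,0]; print(n,(x,y),c.min(0),c.max(0),m.sum(),[np.round(proj(n,[*chk(-1+a,b),140]),1).tolist() for a in(-8,8) for b in(-15,15)])
E
```

```text
time_s: 13.35
eef_pos: [547.2, 187.9, 106.5]
eef_rot: [3.142, 0.0, 1.306]
wrist_force: [-0.9, -1.1, -0.8]
width: 23.2
finger_force: 58.7
t 13.35 pos [547.2 187.9 106.5] [3.142 0.    1.306] F [-0.9 -1.1 -0.8] w 23.2
row [ 0.0015  0.0008 -0.0034] turn 0.0006
scene (327, 164) [321 164] [327 167] 15 [[321.0, 165.5], [328.4, 162.2], [325.6, 167.3], [333.1, 164.0]]
```

```bash
python3 -c "
from bench import *
print(finish_job())"
```

```text
the job is handed in; nothing more can be done
None
```

The job is handed in: the shutter is fully open against its stop, and the amber glass is held upright by its frosted faces, with the window measured within about 1–2 mm of the middle of the light path and its polished faces toward the lenses.

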